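# Press home the sprung floor of a biscuit mould

## Robot

A 6-joint arm with a two-finger parallel gripper is mounted at the origin on the work surface. World frame = base frame: x ahead of the robot, y to its left, z up, the work surface at z = 0. Lengths are in mm, angles in rad, forces in N, time in s.
With the tool pointing down it reaches from about 350 to 975 mm from the base axis. Payload 7.1 kg.
Tool frame: the origin (TCP) lies between the finger pads; the fingertips stand 17 mm ahead of it and the grasp point (between the pads) lies 2 mm behind it (tip_reach is the y of the fingertips in the tool frame, in mm); y points along the fingers, x is the direction in which the jaws open and shut, and the axes are right-handed (so a half turn about y gives the same grasp; the last joint's range is limited). The gripper opens to 88 mm and grips with 3 to 60 N. Pads are 20 mm wide; open, the fingers measure 115 mm over their backs; the gripper's body (75 mm by 178 mm) begins 61 mm behind the grasp point.
Start: joints at [1.106, 0.423, 1.63, -0, 1.089, -0.019], TCP at [269.455, 563.914, 239.675] pointing down, gripper open.
Joint ranges: [-3, 3], [-0.9, 2.11], [0.09, 2.58], [-1.31, 4.45], [0.11, 2.69], [-2.54, 2.54]. Speed limits (rad/s): [2.39, 2.39, 3.01, 3.14, 3.14, 3.14].

## Interface

Orientations are given as a rotation vector (axis times angle).
In Python, from workcell import get_obs, get_image, camera_model, close_job, silhouettes, tip_of, tip_reach gives the robot as it stands. The module is installed in compiled form; this text tells all that it offers.
- The arm moves only by the tool arm_command, never from a script. Its argument "targets" is a list of rows, each a list of 4 numbers: the shift along the tool's x, y, z in mm, then the turn about the tool's y in rad. A call has 1 to 20 rows; each row shifts and turns the commanded pose from where the row before left it, along the tool's axes as they then stand; what a row does not reach is not made up. A row lasts 1/12 s, in which the tool goes at most 41.7 mm and 7.16 degrees, less where a joint would pass 70% of its speed; a pose out of reach is approached as far as the arm can. A call is refused whole if a number of a shift passes 41.7 or a number of a turn 0.125, either way. A call with a gripper value outside its range is refused whole. "gripper" is the opening in per cent of the stroke, from 0 (shut) to 100 (fully open), set as the call begins (left out, the last holds). The fingers move at their own pace and stop on an object; the grip force is fixed at half the most. Time passes only in rows, so rows that do not move let the fingers close. It gives the time, the measured TCP pose, the force and the opening at its end, in the units of the state.
- get_obs(): the state, without advancing time (a new reading comes with each control period).
- get_image(name): name is "scene" or "top"; returns the picture (400x640x3 uint8, blue, green, red); there is no depth.
- camera_model(name): a dict with "mtx" (3x3 intrinsics, pixels), "position" and "orientation" of the camera in the world. Camera axes: x right, y up, looking along -z (the intrinsics and any distortion apply to the point x, -y, -z); pixel columns grow to the right and rows downward; lengths in mm; the calibration is good to about 2 mm. A picture is of the moment at which its call begins. camera_model takes no time and is no camera call.
- close_job(): hands the job in, once; it reports no verdict.
Trained networks look in the newest picture that a camera, given by its name, has taken for a name from the list of things; names that differ only in an ending like _2 or _b are one class to them, and where a whole thing is asked for, a point or a joint stands for the part that bears it (a point fixed in the world has none). Each returns a list of dicts, best first, with "conf" (0 to 1); they miss things now and then, are a little off and sometimes report something else, mostly with a low value. They report only what shows in the picture. A call takes as long as a camera call. They do not tell look-alikes from the thing itself.
- silhouettes(camera, thing): "pixels" (400x640 bool, what is visible of it) and "at" ([column, row] in pixels, amid what is visible of it).
- tip_of(camera, thing): "at" ([column, row] in pixels: a listed point, or the origin of a listed thing).
The state is a dict: "t": time; "qpos": joint angles; "qvel": joint speeds; "joint_torque": joint torques, N m; "ee_pos": TCP position; "orientation": TCP orientation; "ft_force": force on the tool from outside, world axes, zero at the start; "moment": the same for the moment, N m; "width": finger opening in mm.
Only numpy, scipy, OpenCV 4.12 (cv2) and the standard library are available. Lean on these libraries where they do the work, as an engineer would, in place of code of your own. Each camera call takes 0.05 s, during which the arm holds its last target. There are 200 camera calls.

## Task

The biscuit mould has just been washed, so prove that its sprung ejector floor runs free: take the wide tamper from the wooden board (not the narrow one), press the floor squarely down until it bottoms out level and hold it there for a second. Then lift off so that the floor springs back up, stand the tamper upright on the wooden board again and let go of it.

Things in the scene. Friction and masses are not known exactly. Their poses are not given: they have to be found in the camera images.
- tamper_mid (a point): Wide tamper, loose, 0.25-0.4 kg, upright, 110 mm tall: flat steel foot 60 mm across, 18 thick; thin neck; straight round dark-wood handle 30 mm across from 32 to 110 mm above the underside. Point: on the axis, 55 mm above the underside; z up. A narrow tamper (same handle, foot 38 mm) stands 110 to 120 mm away on the same board: the wrong one. Either may be on either side.
- mould: Biscuit mould fixed to the counter: round open aluminium pot 45 mm high, 100 mm across outside, 80 mm inside, on a flange 120 mm across, with a sprung floor. Origin: centre of its underside, on the counter; z up. A loose thin steel cake ring (80 mm across, no floor) nearby is not the mould.
- plate_top (a point): Centre of the top of the mould's sprung floor, a flat steel disc 74 mm across. Top 40 mm above the counter at rest (5 mm below the rim), 20 mm above it at the hard stop (20 mm travel). Starts to move at about 4 N, bottoms out at about 13 N; rocks if pressed off-centre; springs back when released. The tamper's weight alone does not press it home. z: the disc's upward normal.
- board: Wooden tool board fixed to the counter: 140 mm along its x, 220 mm along its y, 15 mm thick. Origin: centre of its underside, on the counter; z up; top 15 mm above the counter. The two tampers stand on it, at about y = +55 and y = -55 mm.
There are look-alikes about, which are no part of the job. Leave any green or yellow look-alike of the part that bears tamper_mid alone.

How it is judged (in metres and radians):
On the way:
1. the wide tamper, standing square in the mould, holds the sprung floor level at the bottom of its travel (z of plate_top in the frame of mould below 0.024 m and angle between each of plate_top, tamper_mid's own z axis and vertical below 0.175 rad and horizontal distance between tamper_mid and mould below 0.02 m and z of tamper_mid in the frame of mould below 0.081 m), for 0.3 s.
At the end, for the whole second after the job is handed in: The floor of the mould has sprung back up (within 5 mm of its rest height) and the wide tamper stands upright (within 10 degrees) and still on the wooden board, its axis anywhere within the board's edges (z of plate_top in the frame of mould above 0.035 m and angle between tamper_mid's own z axis and vertical below 0.175 rad and z of tamper_mid in the frame of board between 0.065 and 0.075 m and x of tamper_mid in the frame of board between -0.07 and 0.07 m and y of tamper_mid in the frame of board between -0.11 and 0.11 m and linear speed of tamper below 0.02 m/s); the robot touches nothing.
It also fails if it takes over 58 s, if anything falls off the work surface, if the arm or the gripper's body presses on something with over 40 N, if the wrist force passes 120 N, or if a joint passes its speed limit or range.

## Working session

There is one attempt and no reset: what is moved stays moved. The work goes in short steps, Python scripts to look and compute and a tool call to move; the robot and the scene stay as the last step left them, time stands still between calls to the robot, and variables do not carry over. Pictures are saved under pics/ and viewed, about 8 in all and at most 12, crops included, and the job is handed in when it is done.

Besides the shell and the picture viewer there is one more tool, called after "Emit:" as name(argument=value, ...) on one line, values as JSON. arm_command: Moves the arm, as the interface text tells. Its arguments: {"type":"object","properties":{"targets":{"type":"array","items":{"type":"array","items":{"type":"number"}}},"gripper":{"type":"number"}},"required":["targets"]}

```bash
mkdir -p pics
cat > h.py <<'E'
import numpy as np, cv2
from scipy.spatial.transform import Rotation as R
from workcell import *
def rotm(c):
    o=np.array(c["orientation"],float)
    return o if o.shape==(3,3) else R.from_rotvec(o).as_matrix()
def ray(n,px):
    c=camera_model(n); d=cv2.undistortPoints(np.array([[px]],float),np.array(c["mtx"]),np.array(c.get("distortion",c.get("dist",np.zeros(5))),float))[0,0]
    return np.array(c["position"],float), rotm(c)@np.array([d[0],-d[1],-1.])
def atz(n,px,z):
    p,d=ray(n,px); return p+d*(z-p[2])/d[2]
def tri(a,b):
    (p,d),(q,e)=ray("scene",a),ray("top",b)
    s=np.linalg.lstsq(np.c_[d,-e],q-p,rcond=None)[0]
    x,y=p+s[0]*d,q+s[1]*e
    return (x+y)/2,np.linalg.norm(x-y)
E
python3 - <<'E'
from h import *
for n in("scene","top"):
    cv2.imwrite(f"pics/{n}1.png",get_image(n)); c=camera_model(n); print(n,{k:np.round(v,3).tolist() for k,v in c.items()})
    for t in("tamper_mid","mould","plate_top","board"):
        print(t,[(np.round(d["at"],1).tolist(),round(d["conf"],2),np.round(atz(n,d["at"],{"tamper_mid":70,"plate_top":40}.get(t,0))[:2]).tolist()) for d in tip_of(n,t)])
print(get_obs())
E
```

```text
scene {'mtx': [[498.485, 0.0, 316.13], [0.0, 498.485, 203.593], [0.0, 0.0, 1.0]], 'position': [990.161, 432.575, 986.199], 'orientation': [0.298, 0.657, 2.182]}
tamper_mid [([419.2, 319.8], 0.84, [611.0, 364.0]), ([365.1, 311.4], 0.7, [663.0, 274.0]), ([390.2, 251.3], 0.67, [525.0, 237.0]), ([449.0, 285.6], 0.59, [514.0, 371.0])]
mould [([250.9, 181.5], 0.85, [547.0, -151.0])]
plate_top [([257.2, 168.3], 0.69, [527.0, -142.0])]
board [([375.5, 246.5], 0.83, [500.0, 190.0])]
top {'mtx': [[378.094, 0.0, 319.843], [0.0, 378.094, 194.799], [0.0, 0.0, 1.0]], 'position': [468.717, 47.619, 930.622], 'orientation': [0.117, -0.078, -1.55]}
tamper_mid [([247.7, 220.0], 0.93, [515.0, 234.0]), ([193.6, 224.0], 0.66, [504.0, 358.0]), ([195.2, 184.8], 0.66, [595.0, 360.0]), ([233.9, 158.4], 0.61, [658.0, 272.0])]
mould [([409.3, 216.6], 0.71, [535.0, -148.0])]
plate_top [([409.3, 216.7], 0.91, [532.0, -140.0])]
board [([274.1, 225.7], 0.77, [506.0, 183.0])]
{'t': 0.5, 'qpos': array([ 1.10595947e+00,  4.23136987e-01,  1.62996834e+00, -5.61293442e-05,
        1.08858552e+00, -1.89901100e-02]), 'qvel': array([-0.00242611, -0.00286715, -0.00046716, -0.00170404, -0.00058679,
        0.00080834]), 'joint_torque': array([ 1.49580945e-03, -5.44129765e+01, -2.73816383e+01,  6.44520018e-02,
        1.77167222e-02, -4.08105097e-05]), 'ee_pos': array([269.47351181, 563.86208985, 239.62504919]), 'orientation': array([-1.38782722, -0.8748188 ,  0.87491449]), 'ft_force': array([-0.14890926, -0.12742016, -0.91599835]), 'moment': array([ 0.00753935, -0.03153029, -0.01727607]), 'width': 87.83927747761697}
```

View pics/scene1.png

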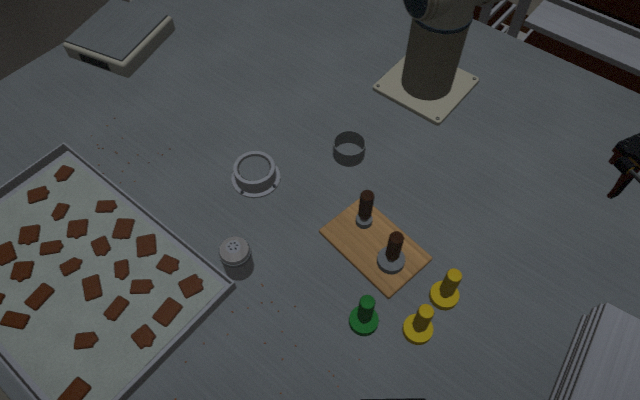

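View pics/top1.png

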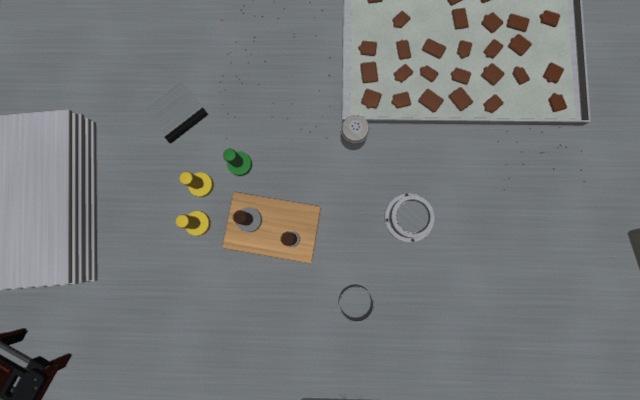

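Scene picture: the wide dark-wood tamper is at scene (391,252) / top (247,220). Things it could be confused with:
- narrow dark tamper: scene (365,210) / top (290,239)
- green look-alike: scene (364,315) / top (237,162)
- two yellow look-alikes: scene (420,322) and (448,287)

The mould is at scene (255,175) / top (409,217). The plain ring at scene (349,150) / top (355,302) is the cake ring. I choose the dark tamper with the larger foot.

Run:
```python
from h import *
ims={n:get_image(n) for n in("scene","top")}
f=lambda im,x,y:cv2.resize(im[y:y+90,x:x+120],(400*1,300),interpolation=cv2.INTER_CUBIC)
s,t=ims["scene"],ims["top"]
cv2.imwrite("pics/crop.png",np.vstack([np.hstack([f(s,330,190),f(t,210,170)]),np.hstack([f(s,200,130),f(t,350,170)])]))
print("tamper",tri([390.2,251.3],[247.7,220]));print("mould",tri([250.9,181.5],[409.3,216.6]));print("plate",tri([257.2,168.3],[409.3,216.7]));print("board",tri([375.5,246.5],[274.1,225.7]))
for n in ims:
  for th in("tamper_mid","mould","board","plate_top"):
    for d in silhouettes(n,th):
      if d["conf"]>.5:
        m=d["pixels"].astype(np.uint8); c=max(cv2.findContours(m,0,1)[0],key=cv2.contourArea)
        r=cv2.minAreaRect(c); print(n,th,round(d["conf"],2),np.round(d["at"],1),m.sum(),cv2.boundingRect(c), np.round(cv2.fitEllipse(c)[0],1) if len(c)>5 else "")
        if th=="board": print([np.round(atz(n,p,15)).tolist() for p in cv2.boxPoints(r)])
o=get_obs(); print(R.from_rotvec(o["orientation"]).as_matrix().round(3))
```

```text
tamper (array([517.10415356, 235.30417908,  56.37354901]), np.float64(3.362245128571983))
mould (array([ 538.5739408 , -155.12161152,  -13.99306112]), np.float64(8.844791764869592))
plate (array([ 531.14662807, -138.19074911,   47.49246384]), np.float64(0.6827938148113957))
board (array([503.74938049, 186.40760834,   0.92816028]), np.float64(8.845371818386738))
scene tamper_mid 0.89 [363.6 317.3] 908 (349, 295, 30, 41) [364.1 316.8]
scene tamper_mid 0.73 [420.4 325.4] 915 (403, 304, 31, 40) [419.  325.2]
scene tamper_mid 0.7 [447.8 290.7] 974 (428, 267, 35, 43) [446.2 290.5]
scene tamper_mid 0.58 [391.5 255.5] 895 (377, 231, 29, 44) [392.1 254.5]
scene mould 0.61 [252.8 174.2] 1796 (232, 151, 49, 47) [255.2 174.4]
scene board 0.86 [374.4 245.8] 4400 (320, 200, 112, 99) [377.7 250. ]
[[559.0, 72.0, 15.0], [403.0, 73.0, 15.0], [452.0, 306.0, 15.0], [593.0, 293.0, 15.0]]
scene plate_top 0.62 [256.6 168.5] 602 (239, 156, 32, 25) [254.7 168.1]
top tamper_mid 0.88 [247.8 222.6] 537 (233, 207, 29, 25) [247.4 218.9]
top tamper_mid 0.86 [200.5 183.2] 638 (179, 171, 35, 26) [197.2 182.7]
top tamper_mid 0.69 [195.3 222. ] 609 (176, 211, 34, 24) [194.6 222.4]
top tamper_mid 0.69 [237.7 159.6] 566 (223, 148, 29, 28) [236.8 161.5]
top mould 0.96 [407.1 216.5] 1870 (384, 193, 50, 49) [408.5 217.4]
top board 0.74 [272.8 228.1] 4452 (222, 192, 98, 71) [271.1 227. ]
[[451.0, 307.0, 15.0], [591.0, 289.0, 15.0], [556.0, 68.0, 15.0], [418.0, 90.0, 15.0]]
top plate_top 0.94 [408.1 216.6] 780 (396, 201, 33, 31) [412.  215.7]
[[ 0.431  0.    -0.902]
 [ 0.902 -0.     0.431]
 [-0.    -1.    -0.   ]]
```

View pics/crop.png

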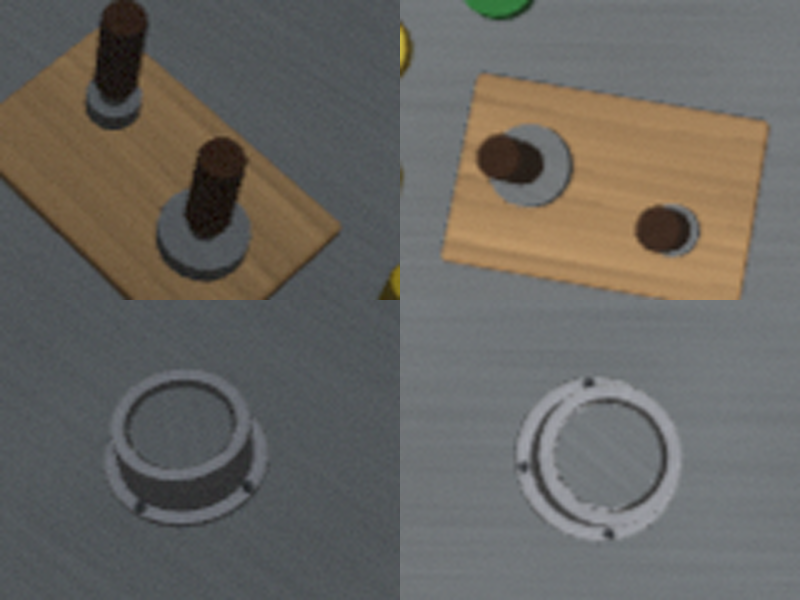

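The crop confirms the choice: the dark handle with the big steel foot is at scene (391,258) / top (249,219). The narrow one has a foot barely wider than its handle. The mould has a flange with holes and a floor.

Run:
```python
from h import *
for n,a,b,z in(("handle top",[396.3,237.4],[240.3,217.1],125),("foot",[391.2,258.7],[249.3,219.5],33),("rim",[254.3,167.2],[413,216.5],45)):
    p,e=tri(a,b); print(n,p.round(1),round(e,1),atz("scene",a,z).round(1)[:2],atz("top",b,z).round(1)[:2])
```

```text
handle top [518.3 239.2 121.4] 0.7 [520.  240.3] [518.3 238. ]
foot [518.3 239.5  29.2] 1.7 [519.6 240.9] [518.6 238. ]
rim [ 531.9 -147.3   45.1] 0.7 [ 531.7 -147. ] [ 532.1 -147.6]
```

Emit:
arm_command(targets=[[-14.3,0,-28.1,0],[-14.3,0,-28.1,0],[-14.3,0,-28.1,0],[-14.3,0,-28.1,0],[-14.3,0,-28.1,0],[-14.3,0,-28.1,0],[-14.3,0,-28.1,0],[-14.3,0,-28.1,0],[-14.3,0,-28.1,0],[-14.3,0,-28.1,0],[-14.3,0,-28.1,0],[-14.3,0,-28.1,0],[-14.3,0,-28.1,0],[0,30,0,0],[0,30,0,0],[0,15,0,0],[0,0,0,0],[0,0,0,0]], gripper=100)

```text
t: 2.5
ee_pos: [518.6, 238.5, 164.3]
orientation: [-1.388, -0.873, 0.876]
ft_force: [0.7, 1.9, 0.7]
width: 87.6
```

```bash
cat > v.py <<'E'
from h import *
import sys
k,x,y,u,v=sys.argv[1],*map(int,sys.argv[2:6])
s,t=get_image("scene"),get_image("top")
f=lambda im,x,y:cv2.resize(im[y:y+120,x:x+120],(400,400),interpolation=cv2.INTER_CUBIC)
cv2.imwrite(f"pics/{k}.png",np.hstack([f(s,x,y),f(t,u,v)]))
o=get_obs();M=R.from_rotvec(o["orientation"]).as_matrix()
print(o["ee_pos"].round(1),o["t"],o["ft_force"].round(1),o["width"]);print(M.round(3))
if len(sys.argv)>6: print("tool shift",(M.T@(np.array(list(map(float,sys.argv[6:9])))-o["ee_pos"])).round(1))
E
python3 v.py a 330 150 190 160 518.5 239 85
```

```text
[519.7 239.2 165.9] 2.6 [ 0.1 -0.8  0.6] 88.2848186250428
[[ 0.431  0.002 -0.902]
 [ 0.902  0.001  0.431]
 [ 0.001 -1.    -0.001]]
tool shift [-0.8 80.9  1.1]
```

View pics/a.png

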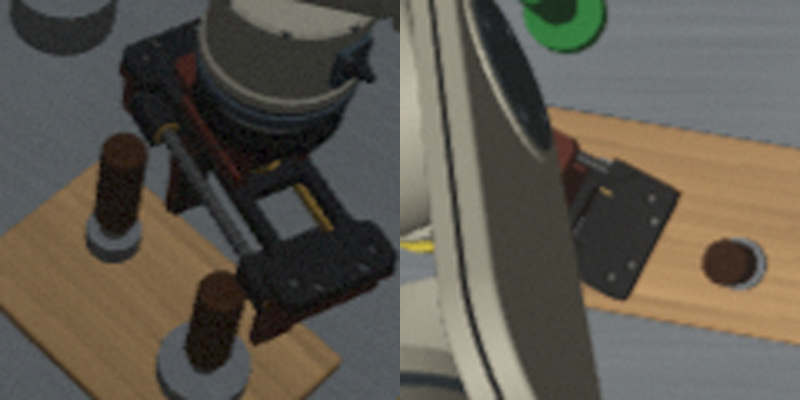

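The fingers straddle the wide tamper: their tips are at crop (180,190) and (270,320), with the handle's extension between them. Next I descend and grip.

Emit:
arm_command(targets=[[0,15,0,0],[0,15,0,0],[0,15,0,0],[0,15,0,0],[0,10,0,0],[0,10,0,0],[0,0,0,0],[0,0,0,0]])

```text
t: 3.27
ee_pos: [519.1, 238.8, 85.0]
orientation: [-1.388, -0.875, 0.875]
ft_force: [-0.6, -0.4, -0.8]
width: 87.9
```

Emit:
arm_command(targets=[[0,0,0,0],[0,0,0,0],[0,0,0,0],[0,0,0,0],[0,0,0,0],[0,0,0,0],[0,0,0,0],[0,0,0,0],[0,0,0,0],[0,0,0,0]], gripper=0)

```text
t: 4.1
ee_pos: [519.0, 238.8, 84.7]
orientation: [-1.388, -0.875, 0.875]
ft_force: [0.0, 1.8, 1.4]
width: 29.4
```

Emit:
arm_command(targets=[[0,-5,0,0],[0,-15,0,0],[0,-20,0,0],[0,-20,0,0],[0,-10,0,0],[0,0,0,0],[0,0,0,0]])

```text
t: 4.68
ee_pos: [518.8, 238.6, 154.7]
orientation: [-1.388, -0.875, 0.875]
ft_force: [0.1, -0.0, -4.5]
width: 29.6
```

```bash
python3 v.py b 330 150 190 160 532 -147 160
```

```text
[518.  238.3 153.5] 4.7833 [-0.2  0.2 -4.9] 29.742209623693917
[[ 0.431 -0.002 -0.902]
 [ 0.902 -0.001  0.431]
 [-0.002 -1.     0.001]]
tool shift [-341.6   -6.2 -178.7]
```

View pics/b.png

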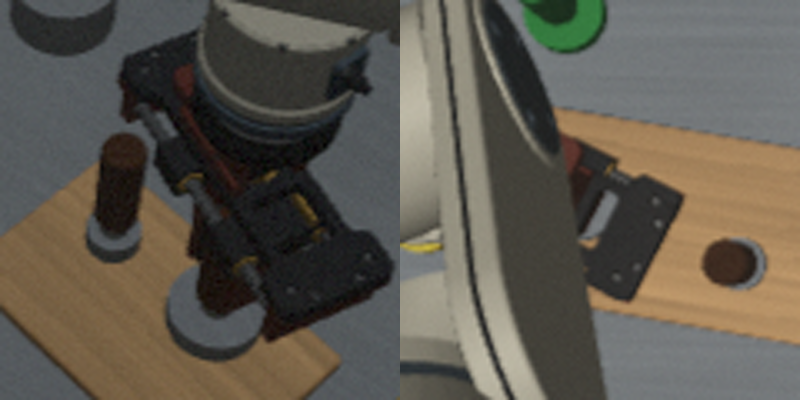

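The tamper is gripped and lifted, upright. I raise it well above the narrow one and carry it to the mould.

Emit:
arm_command(targets=[[0,-20,0,0],[0,-25,0,0],[0,-25,0,0],[-12,0,-6,0],[-24,0,-12.5,0],[-24,0,-12.5,0],[-24,0,-12.5,0],[-24,0,-12.5,0],[-24,0,-12.5,0],[-24,0,-12.5,0],[-24,0,-12.5,0],[-24,0,-12.5,0],[-24,0,-12.5,0],[-24,0,-12.5,0],[-24,0,-12.5,0],[-24,0,-12.5,0],[-24,0,-12.5,0],[-17.6,0,-10.2,0],[0,0,0,0],[0,0,0,0]])

```text
t: 6.45
ee_pos: [531.4, -147.7, 222.6]
orientation: [-1.386, -0.871, 0.874]
ft_force: [0.1, 0.7, -3.8]
width: 29.7
```

Emit:
arm_command(targets=[[0,20,0,0],[0,25,0,0],[0,25,0,0],[0,15,0,0],[0,5,0,0],[0,0,0,0],[0,0,0,0],[0,0,0,0]])

```text
t: 7.12
ee_pos: [533.5, -146.5, 135.6]
orientation: [-1.389, -0.876, 0.875]
ft_force: [-0.3, 0.2, -2.9]
width: 29.6
```

```bash
python3 v.py c 195 90 350 150 532 -147 110
```

```text
[ 533.6 -146.7  135.8] 7.2167 [-0.7 -0.2 -3.1] 29.526444564603153
[[ 0.431  0.002 -0.902]
 [ 0.902 -0.001  0.431]
 [ 0.    -1.    -0.002]]
tool shift [-1.  25.8  1.3]
```

View pics/c.png

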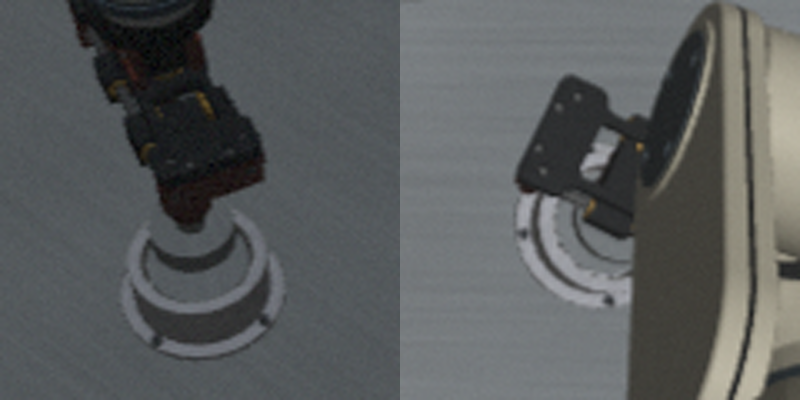

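The foot hangs centred over the mould: foot at crop x≈195, rim centre x≈199. I lower it with a force check.

Emit:
arm_command(targets=[[-1,6,1,0],[0,8,0,0],[0,7,0,0],[0,4,0,0],[0,4,0,0],[0,0,0,0],[0,0,0,0],[0,0,0,0]])

```text
t: 7.88
ee_pos: [531.1, -147.0, 105.8]
orientation: [-1.387, -0.874, 0.875]
ft_force: [-3.6, 0.1, 2.1]
width: 29.3
```

Emit:
arm_command(targets=[[0,2,0,0],[0,2,0,0],[0,2,0,0],[0,2,0,0],[0,2,0,0],[0,2,0,0],[0,0,0,0],[0,0,0,0]])

```text
t: 8.55
ee_pos: [531.4, -147.1, 93.8]
orientation: [-1.388, -0.875, 0.875]
ft_force: [-4.6, 1.3, 6.9]
width: 29.7
```

Emit:
arm_command(targets=[[0,2,0,0],[0,1,0,0],[0,1,0,0],[0,1,0,0],[0,0,0,0],[0,0,0,0]])

```text
t: 9.05
ee_pos: [531.5, -147.1, 89.4]
orientation: [-1.388, -0.875, 0.875]
ft_force: [-5.3, 1.2, 13.2]
width: 29.5
```

```bash
python3 v.py d 195 90 350 150 532 -147 90; python3 -c "
from h import *
print(get_obs()['moment'])"
```

```text
[ 531.5 -147.1   89.4] 9.15 [-5.   1.5 12.4] 29.467295665109845
[[ 0.431 -0.    -0.902]
 [ 0.902 -0.     0.431]
 [-0.    -1.     0.   ]]
tool shift [ 0.3 -0.6 -0.4]
[0.23752586 1.39615543 0.03105703]
```

View pics/d.png

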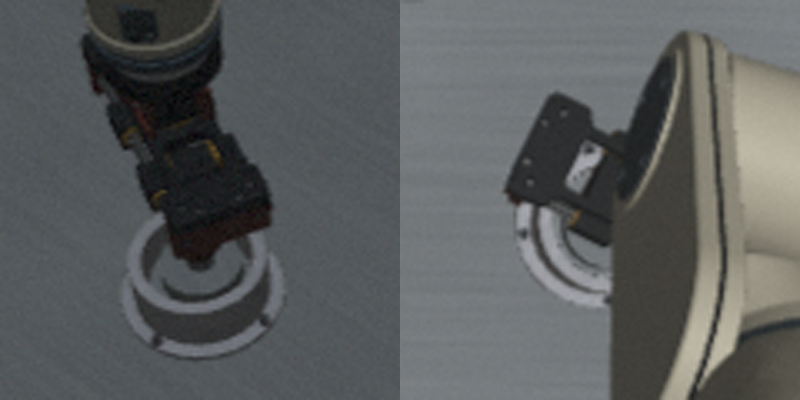

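Emit:
arm_command(targets=[[0,1,0,0],[0,1,0,0],[0,0,0,0],[0,0,0,0],[0,0,0,0],[0,0,0,0]])

```text
t: 9.65
ee_pos: [532.8, -147.7, 88.9]
orientation: [-1.39, -0.877, 0.874]
ft_force: [-6.2, 0.2, 24.4]
width: 29.4
```

The hard stop is reached: force rose 11 N over 0.5 mm, and the TCP height matches a floor at about 19–20 mm. I hold for over a second.

Emit:
arm_command(targets=[[0,0,0,0],[0,0,0,0],[0,0,0,0],[0,0,0,0],[0,0,0,0],[0,0,0,0],[0,0,0,0],[0,0,0,0],[0,0,0,0],[0,0,0,0],[0,0,0,0],[0,0,0,0],[0,0,0,0],[0,0,0,0],[0,0,0,0]])

```text
t: 10.9
ee_pos: [532.9, -147.7, 88.9]
orientation: [-1.39, -0.877, 0.874]
ft_force: [-6.6, -0.1, 23.4]
width: 29.5
```

Run:
```python
from h import *
s=get_image("scene"); cv2.imwrite("pics/e.png",cv2.resize(s[135:205,215:300],(800,659)[:2] if 0 else (680,560),interpolation=cv2.INTER_CUBIC))
o=get_obs();print(o["t"],o["ee_pos"].round(1),o["ft_force"].round(1),o["moment"].round(2))
```

```text
10.95 [ 532.8 -147.7   88.9] [-6.2  0.9 23.3] [ 0.11  1.5  -0.01]
```

View pics/e.png

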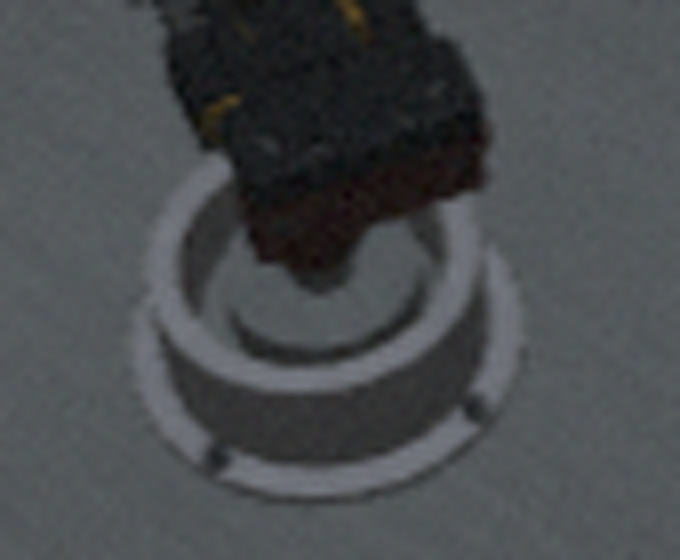

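The foot is down in the pot, flat on the floor, with a gap all round. Next I lift off and return.

Emit:
arm_command(targets=[[0,-3,0,0],[0,-5,0,0],[0,-6,0,0],[0,-6,0,0],[0,-8,0,0],[0,-12,0,0],[0,-20,0,0],[0,-20,0,0],[0,-25,0,0],[0,-25,0,0],[0,-15,0,0],[0,0,0,0],[0,0,0,0]])

```text
t: 12.03
ee_pos: [531.7, -147.0, 232.2]
orientation: [-1.389, -0.876, 0.874]
ft_force: [-0.3, 1.2, -3.7]
width: 29.5
```

```bash
python3 v.py f 195 80 350 150 515 233 235
python3 - <<'E'
from h import *
d=[tip_of(n,"plate_top") for n in("scene","top")]
for x in d: print([(y["at"],y["conf"]) for y in x])
E
```

```text
[ 530.6 -146.7  230.4] 12.1333 [-0.3 -0.6 -4.3] 30.02176513863408
[[ 0.431 -0.002 -0.902]
 [ 0.902  0.001  0.431]
 [-0.    -1.     0.002]]
tool shift [335.9  -4.3 177.8]
[([256.0, 168.3], 0.73), ([245.7, 115.6], 0.71)]
[([408.8, 218.7], 0.78)]
```

View pics/f.png

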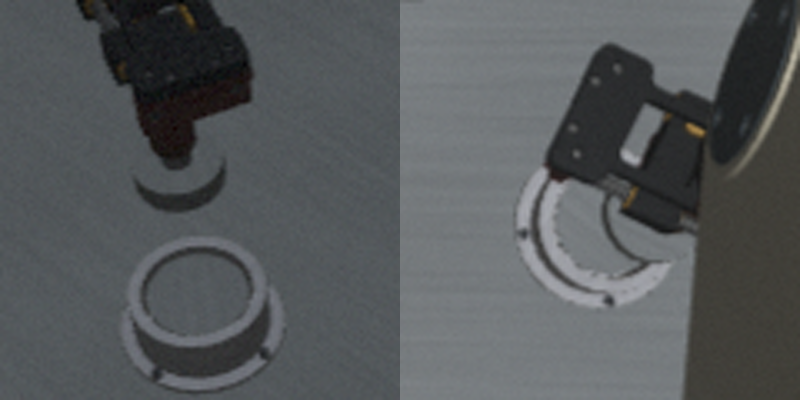

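The floor has sprung back up: the disc is just below the rim at crop (198,290). The tamper still hangs upright. I carry it back.

Emit:
arm_command(targets=[[12,0,6,0],[24,0,12.7,0],[24,0,12.7,0],[24,0,12.7,0],[24,0,12.7,0],[24,0,12.7,0],[24,0,12.7,0],[24,0,12.7,0],[24,0,12.7,0],[24,0,12.7,0],[24,0,12.7,0],[24,0,12.7,0],[24,0,12.7,0],[24,0,12.7,0],[24,0,12.7,0],[12,0,7,0],[0,0,0,0],[0,0,0,0]])

```text
t: 13.73
ee_pos: [513.8, 260.4, 230.9]
orientation: [-1.387, -0.875, 0.878]
ft_force: [0.4, 0.0, -4.5]
width: 30.2
```

Emit:
arm_command(targets=[[0,20,0,0],[0,25,0,0],[0,25,0,0],[0,25,0,0],[0,20,0,0],[0,10,0,0],[0,5,0,0],[0,0,0,0],[0,0,0,0],[0,0,0,0]])

```text
t: 14.57
ee_pos: [515.5, 260.2, 103.0]
orientation: [-1.388, -0.876, 0.873]
ft_force: [-0.6, -0.3, -3.7]
width: 29.7
```

```bash
python3 v.py g 330 150 190 160 515 233 85
```

```text
[515.3 260.3 102.9] 14.6667 [-0.2  0.1 -3.7] 29.35818022314154
[[ 0.431  0.002 -0.902]
 [ 0.902  0.001  0.431]
 [ 0.002 -1.    -0.001]]
tool shift [-24.8  17.9 -11.5]
```

View pics/g.png

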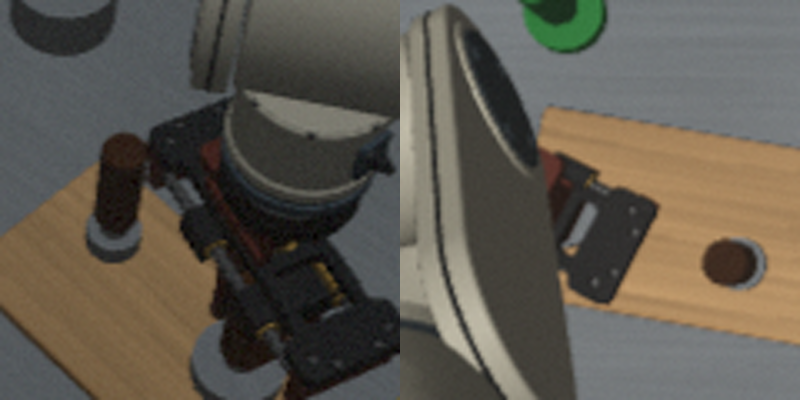

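One row too many put it 27 mm too far along y, hanging upright and about 18 mm above the board. I correct that, then set it down.

Emit:
arm_command(targets=[[-8,0,-3.5,0],[-8,0,-4,0],[-9,0,-4,0],[0,0,0,0],[0,5,0,0],[0,5,0,0],[0,3,0,0],[0,2,0,0],[0,1,0,0],[0,0,0,0],[0,0,0,0]])

```text
t: 15.58
ee_pos: [514.2, 232.7, 85.6]
orientation: [-1.388, -0.875, 0.875]
ft_force: [0.3, 0.3, -3.8]
width: 29.7
```

Still carrying the tamper's weight; I lower it by fractions of a millimetre.

Emit:
arm_command(targets=[[0,0.7,0,0],[0,0.5,0,0],[0,0,0,0],[0,0,0,0],[0,0,0,0]])

```text
t: 16.0
ee_pos: [514.3, 232.6, 84.7]
orientation: [-1.388, -0.875, 0.874]
ft_force: [-0.5, 1.2, -0.9]
width: 29.4
```

Emit:
arm_command(targets=[[0,0.4,0,0],[0,0,0,0],[0,0,0,0],[0,0,0,0]])

```text
t: 16.33
ee_pos: [514.3, 232.7, 84.7]
orientation: [-1.388, -0.875, 0.874]
ft_force: [-2.0, 0.2, 6.0]
width: 29.4
```

Emit:
arm_command(targets=[[0,0,0,0],[0,0,0,0],[0,0,0,0],[0,0,0,0],[0,0,0,0],[0,0,0,0],[0,0,0,0],[0,0,0,0],[0,0,0,0],[0,0,0,0],[0,0,0,0],[0,0,0,0]], gripper=100)

```text
t: 17.33
ee_pos: [514.2, 232.5, 84.1]
orientation: [-1.388, -0.875, 0.875]
ft_force: [0.0, 0.3, 0.2]
width: 88.3
```

Emit:
arm_command(targets=[[0,-8,0,0],[0,-15,0,0],[0,-20,0,0],[0,-20,0,0],[0,-30,0,0],[0,-30,0,0],[0,-30,0,0],[12,0,25,0],[12,0,25,0],[12,0,25,0],[12,0,25,0],[12,0,25,0],[12,0,25,0],[12,0,25,0],[12,0,25,0],[12,0,25,0],[12,0,25,0],[0,0,0,0],[0,0,0,0]])

```text
t: 18.92
ee_pos: [339.5, 449.3, 237.5]
orientation: [-1.387, -0.877, 0.877]
ft_force: [-0.2, -1.3, -0.4]
width: 87.6
```

```bash
python3 v.py i 330 170 200 150
python3 - <<'E'
from h import *
for n in("scene","top"): print(n,[(np.round(d["at"],1).tolist(),round(d["conf"],2),atz(n,d["at"],70).round()[:2].tolist()) for d in tip_of(n,"tamper_mid")],[(np.round(d["at"],1).tolist(),round(d["conf"],2)) for d in tip_of(n,"plate_top")])
E
```

```text
[340.6 448.1 237.3] 19.0167 [ 0.1 -0.8 -0.1] 88.06977401491945
[[ 0.431  0.    -0.902]
 [ 0.902 -0.     0.431]
 [-0.    -1.    -0.   ]]
scene [([449.9, 284.5], 0.97, [511.0, 371.0]), ([388.5, 244.7], 0.77, [515.0, 225.0]), ([374.7, 247.3], 0.7, [538.0, 207.0]), ([366.2, 312.4], 0.69, [663.0, 277.0]), ([421.7, 320.0], 0.63, [608.0, 368.0])] [([253.2, 168.6], 0.76)]
top [([192.6, 221.8], 0.82, [509.0, 360.0]), ([192.5, 182.5], 0.82, [600.0, 366.0]), ([249.2, 223.0], 0.7, [509.0, 230.0]), ([236.2, 158.5], 0.7, [658.0, 267.0])] [([408.9, 216.9], 0.76)]
```

View pics/i.png

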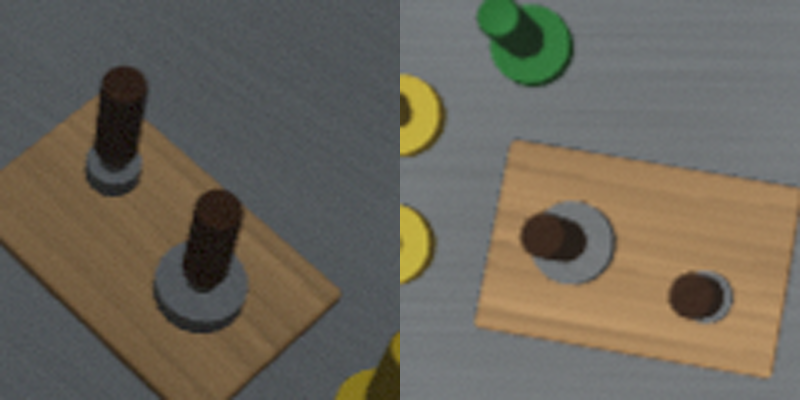

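The wide tamper stands upright on the board, at crop (200,285) and (575,240). The narrow one is untouched and the arm is clear.

```bash
python3 -c "
from workcell import *
print(close_job())"
```

```text
the job is handed in; nothing more can be done
None
```

I pressed the mould's floor to its hard stop with the wide tamper, held it there for over a second, then stood the tamper back on the board. The job is handed in at about 19 s of the 58 s allowed; it reports no verdict.

- **Press and hold:** At the bottom the force rose about 11 N over the last 0.5 mm, reaching about 24 N at the wrist. The TCP (the tool point between the finger pads) was at z = 88.9 mm, which puts the floor at about 19–20 mm. The foot looked flat and centred in the pot. There was a steady sideways force of about 5–6 N while pressing, which I did not explain; it did not stop the floor reaching its stop.
- **After lift-off:** The picture showed the floor back up just below the rim.
- **Tamper at the end:** It stands upright about (514, 233) mm, inside the board's edges. The narrow tamper and the coloured ones were not touched. The arm is clear, with the wrist force near zero.
- **Checks that disagreed:**
  - The networks' estimates of the mould's position differed by about 1 cm between cameras, so I used the rim and the tamper's foot, measured from both views.
  - One extra row on the way back overshot by 27 mm; I corrected it before setting the tamper down.

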